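# Spread a heap of ammonites for the line scanner

## Task

Draw the scanner's tray carriage fully back to its loading stop, then spread the heaped ammonite fragments, together with any strays lying on the table, over the tray's floor in one even layer: none on top of another, at least 1 cm of clear floor between any two, and at least one in every quarter of the tray. Then slide the tray under the scanner bridge to its far stop and leave it there with the layer still spread like that; do not knock the scanner bridge, drop a fragment off the table or disturb the trilobite slab and the dish.

Things in the scene. Friction and masses are not known exactly. Their poses are not given: they have to be found in the camera images.
- carriage (a joint): Slide of the aluminium tray carriage along the rail, in m: 0 at the loading stop (tray clear of the scanner bridge), 0.20 at the far stop (tray run through under the bridge). It grows along the rail's +y. It stays where it is left; about 3 N moves it.
- rail: Fixed pair of dark steel rails, 490 mm long (along its own y), with yellow end stops. Origin on the table top, under the middle of the travel: the tray's centre is at y = -0.10 m of this frame at the loading stop and +0.10 m at the far stop.
- bridge: White line-scanner bridge fixed across the rail; origin on the table under its middle, axes as the rail's. It spans x -123 to +123 mm and y -25 to +25 mm and is 130 mm tall; its underside is 72 mm above the table, 40 mm above the tray's floor: one layer of fragments passes, two do not.
- tray_floor (a point): Centre of the tray's white floor, on its upper face, 32 mm above the table; rides with the carriage. x is across the tray (170 mm inside), y along the rail towards the bridge (230 mm inside), z up. The rim is 6 mm thick and stands 10 mm above the floor. The tray's quarters are the four sign combinations of x and y in this frame.
- handle (a point): Top centre of the tray's upright red handle plate: 50 mm along the tray's x, 14 mm thick along y, 45 mm tall below this point (its top is 36 mm above the tray's floor level). It stands at the tray's end away from the bridge, 151 mm from the tray's centre; about 23 mm of free space lies between it and the tray's rim.
- slab: Bystander: grey sandstone slab with a trilobite, 100 x 85 x 24 mm, loose on the table; origin at the centre of its underside.
- dish: Bystander: white ceramic sorting dish, 112 mm across the rim, 22 mm tall, empty, loose on the table; origin at the centre of its underside.
- f1: Dark ammonite fragment with a pale spiral on top, a chunky disc 28 mm across and 26 mm tall, 45 g; origin at its centre (13 mm above what it stands on), z along the disc's axis. It starts in the heap on the tray.
- f2: Dark ammonite fragment with a pale spiral on top, a chunky disc 28 mm across and 26 mm tall, 45 g; origin at its centre (13 mm above what it stands on), z along the disc's axis. It starts in the heap on the tray.
- f3: Dark ammonite fragment with a pale spiral on top, a chunky disc 28 mm across and 26 mm tall, 45 g; origin at its centre (13 mm above what it stands on), z along the disc's axis. It starts in the heap on the tray; may be absent.
- f4: Dark ammonite fragment with a pale spiral on top, a chunky disc 28 mm across and 26 mm tall, 45 g; origin at its centre (13 mm above what it stands on), z along the disc's axis. It starts in the heap on the tray; may be absent.
- f5: Dark ammonite fragment with a pale spiral on top, a chunky disc 28 mm across and 26 mm tall, 45 g; origin at its centre (13 mm above what it stands on), z along the disc's axis. It starts in the heap on the tray.
- f6: Dark ammonite fragment with a pale spiral on top, a chunky disc 28 mm across and 26 mm tall, 45 g; origin at its centre (13 mm above what it stands on), z along the disc's axis. It starts in the heap on the tray.
- f7: Dark ammonite fragment with a pale spiral on top, a chunky disc 28 mm across and 26 mm tall, 45 g; origin at its centre (13 mm above what it stands on), z along the disc's axis. It starts in the heap on the tray, in its upper layer.
- f8: Dark ammonite fragment with a pale spiral on top, a chunky disc 28 mm across and 26 mm tall, 45 g; origin at its centre (13 mm above what it stands on), z along the disc's axis. It starts in the heap on the tray, in its upper layer; may be absent.
- f9: Dark ammonite fragment with a pale spiral on top, a chunky disc 28 mm across and 26 mm tall, 45 g; origin at its centre (13 mm above what it stands on), z along the disc's axis. It starts as a stray on the table beside the rail; may be absent.
- f10: Dark ammonite fragment with a pale spiral on top, a chunky disc 28 mm across and 26 mm tall, 45 g; origin at its centre (13 mm above what it stands on), z along the disc's axis. It starts as a stray on the table beside the rail; may be absent.
Not all that is in view belongs to the job. Leave any turquoise look-alike of the f6 alone. Leave any turquoise look-alike of the f2 alone.

How it is judged:
By the outcome, as a careful person would: the job done as asked, in the order asked, and still so for the second after the job is handed in, with the robot touching nothing.
Of f3, f4, f8, f9, f10 only 2 to 5 are there at a start; the rules pass over those that are not, and their reading is None.
At some moment in a run one of f1, f2, f3, f4, f5, f6, f7, f8, f9, f10 may be knocked a few centimetres aside while the robot is not near it.
Once in a run the grip may slacken for a moment while it holds something.
It also fails if it takes over 210 s, if anything falls off the work surface, if the arm or the gripper's body presses on something with over 40 N, if the wrist force passes 120 N, or if a joint passes its speed limit or range.

## Robot

A 6-joint arm with a two-finger parallel gripper is mounted at the origin on the work surface. World frame = base frame: x ahead of the robot, y to its left, z up, the work surface at z = 0. Lengths are in m, angles in rad, forces in N, time in s.
With the tool pointing down it reaches from about 0.375 to 0.925 m from the base axis. Payload 5.7 kg.
Tool frame: the origin (TCP) lies at the very end of the fingers, on their centre line; the grasp point (between the pads) lies 19 mm behind it; z points along the fingers, y is the line along which they close (so a half turn about z gives the same grasp; the last joint's range is limited). The gripper opens to 85 mm and grips with 20 to 120 N. Pads are 22 mm wide; open, the fingers measure 114 mm over their backs; the gripper's body (76 mm by 85 mm) begins 54 mm behind the grasp point. The pads swing forward as they close: fully open they stand 13 mm farther back than shut.
Start: joints at [1.199, 0.359, 1.51, -0, 1.272, -0.115], TCP at [0.152, 0.58, 0.231] pointing down, gripper open.
Joint ranges: [-2.97, 2.97], [-1.01, 2.36], [0.21, 2.38], [-0.96, 4.11], [0.2, 2.71], [-2.98, 2.98]. Speed limits (rad/s): [2.39, 2.39, 3.14, 3.14, 3.14, 3.14].

## Interface

Orientations are given as a 3x3 rotation matrix whose columns are the frame's x, y, z axes.
In Python, from bench import bot gives the robot as it stands. The module is installed in compiled form; this text tells all that it offers.
- The arm moves only by the tool jog_arm, never from a script. Its argument "increments" is a list of rows, each a list of 7 numbers: the shift along the tool's x, y, z scaled (see below), then the turn, a rotation vector about the tool's x, y, z scaled (see below), then the opening, from 0 (shut) to 1 (fully open). A call has 1 to 20 rows; each row is the pose to reach, as a shift and turn from the pose commanded when the call began, along the tool's axes at that moment, turning the shorter way round; what a row does not reach only later rows make up. The controller multiplies each number of a shift by 0.5 m and each number of a turn by pi rad. A row lasts 1/10 s, in which the tool goes at most 50 mm and 8.59 degrees, less where a joint would pass 70% of its speed; a pose out of reach is approached as far as the arm can. A call with a number of a shift or a turn outside -1 to 1 is refused whole. A call with a gripper value outside its range is refused whole. The fingers move at their own pace and stop on an object; the grip force is fixed at half the most. Time passes only in rows, so rows that repeat a pose let the fingers close. It gives the time, the measured TCP pose, the force, the opening and the grip force at its end, in the units of the state.
- bot.observe(): the state, without advancing time (a new reading comes with each control period).
- bot.read_camera(name): name is "scene" or "top" or "wrist"; returns (picture, depth): 420x560x3 uint8, red, green, blue; 420x560 float32, m along the optical axis (not along the pixel's ray), 0 where there is no reading.
- bot.camera_info(name): a dict with "fovy" (degrees; the focal length in pixels is half the picture's height over the tangent of half this angle, whatever the lens; pixels are square), "cx", "cy" (the principal point, pixels), "pose" (4x4, takes a point from camera to world coordinates); the wrist camera has in their place "mount" (4x4, takes a point from camera to tool coordinates, whose origin is the TCP and whose axes are the flange's). Camera axes: x right, y up, looking along -z (the intrinsics and any distortion apply to the point x, -y, -z); pixel columns grow to the right and rows downward; lengths in m; the calibration is good to about 2 mm. A picture is of the moment at which its call begins: read the wrist's pose just before it. camera_info takes no time and is no camera call.
- bot.hand_in(): hands the job in; it is judged then, once.
The state is a dict: "t": time; "joints": joint angles; "joint_velocities": joint speeds; "joint_torque": joint torques, N m; "ee_pos": TCP position; "ee_rot": TCP orientation; "force": force on the tool from outside, world axes, zero at the start; "moment": the same for the moment, N m; "grip_width": finger opening in m; "grasp_force": force on a finger pad.
Only numpy, scipy, OpenCV 4.12 (cv2) and the standard library are available. Lean on these libraries where they do the work, as an engineer would, in place of code of your own. Each camera call takes 0.05 s, during which the arm holds its last target. There are 200 camera calls.

## Working session

There is one attempt and no reset: what is moved stays moved. The work goes in short steps, Python scripts to look and compute and a tool call to move; the robot and the scene stay as the last step left them, time stands still between calls to the robot, and variables do not carry over. Pictures are saved under pics/ and viewed, at most 14 in all, crops included, and the job is handed in when it is done.

Besides the shell and the picture viewer there is one more tool, called after "Emit:" in YAML: its name, and indented under it one key for each argument. jog_arm: Moves the arm, as the interface text tells. Shifts and turns lie within -1 to 1; 1 stands for 0.5 m of shift or pi rad of turn. Its arguments: {"type":"object","properties":{"increments":{"type":"array","items":{"type":"array","items":{"type":"number"}}}},"required":["increments"]}

```bash
mkdir -p pics; cat > h.py <<'E'
import numpy as np, cv2
from bench import bot
def snap(name,fn=None):
    s=bot.observe(); p,d=bot.read_camera(name); i=bot.camera_info(name)
    if fn: cv2.imwrite('pics/'+fn,cv2.cvtColor(p,cv2.COLOR_RGB2BGR))
    if 'pose' in i: T=np.array(i['pose'])
    else:
        W=np.eye(4);W[:3,:3]=np.array(s['ee_rot']);W[:3,3]=s['ee_pos'];T=W@np.array(i['mount'])
    f=210/np.tan(np.radians(i['fovy'])/2)
    v,u=np.mgrid[0:420,0:560]
    P=np.stack([(u-i['cx'])/f*d,-(v-i['cy'])/f*d,-d,np.ones_like(d)],-1)@T.T
    P=P[...,:3]; P[d==0]=np.nan
    return p,d,P,i
E
python3 - <<'E'
from h import *
for n in('scene','top'):
    p,d,P,i=snap(n,n+'0.png'); print(n,i)
print(bot.camera_info('wrist'))
s=bot.observe();print(s['t'],s['ee_rot'],s['grip_width'],s['force'])
E
```

```text
scene {'fovy': 46.63855689273535, 'cx': 277.7402857308271, 'cy': 213.02761308154095, 'pose': array([[ 0.55506227, -0.51236305,  0.65527855,  1.21784026],
       [ 0.83175345,  0.35096247, -0.43012969, -0.39437384],
       [-0.00959562,  0.78377896,  0.62096576,  0.71625179],
       [ 0.        ,  0.        ,  0.        ,  1.        ]])}
top {'fovy': 57.345766558788796, 'cx': 277.724806357246, 'cy': 214.63976152512961, 'pose': array([[ 0.01903822,  0.99930085, -0.03217684,  0.49131708],
       [-0.99969579,  0.01953075,  0.0150624 ,  0.07627263],
       [ 0.0156803 ,  0.03188029,  0.99936869,  1.11201135],
       [ 0.        ,  0.        ,  0.        ,  1.        ]])}
{'fovy': 60.60614191196439, 'cx': 278.1971476542393, 'cy': 202.57236805248945, 'mount': array([[-7.03469888e-04,  9.59170101e-01,  2.82828965e-01,
         7.19001129e-02],
       [ 9.99999409e-01,  4.40292511e-04,  9.94078029e-04,
         5.21537762e-04],
       [ 8.28962448e-04,  2.82829497e-01, -9.59169843e-01,
        -1.42941957e-01],
       [ 0.00000000e+00,  0.00000000e+00,  0.00000000e+00,
         1.00000000e+00]])}
0.1 [[-9.67205577e-01  2.53994157e-01 -5.83793238e-04]
 [ 2.53994770e-01  9.67204353e-01 -1.54821682e-03]
 [ 1.71409337e-04 -1.64572437e-03 -9.99998631e-01]] 0.08559390181604208 [-0.6155695  -0.50681448  0.49216301]
```

View pics/top0.png

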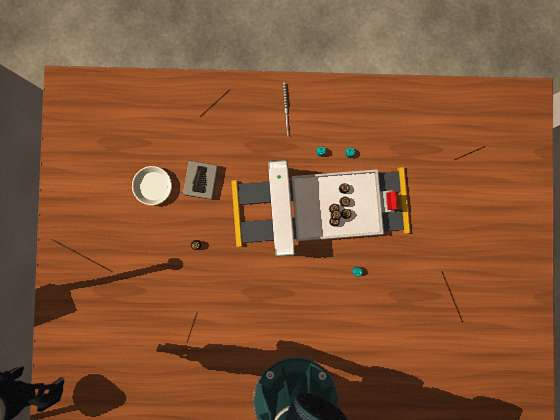

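View pics/scene0.png

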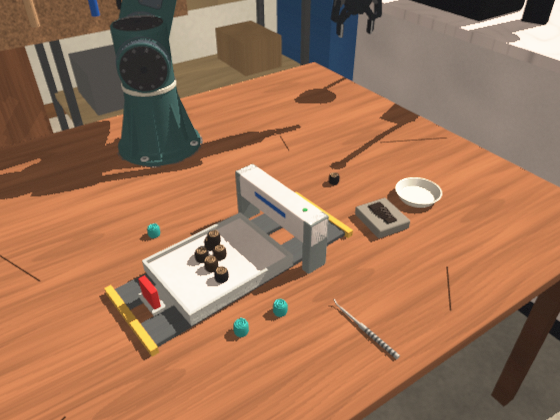

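The top view shows the tray at (350,204) with its heap near (340,208) and the red handle at (391,200). The bridge is at (282,208) and one dark stray at (196,244). Turquoise look-alikes are at (322,151), (350,152) and (358,271), which I'll leave alone. Next I'll measure these.

```bash
cat >> h.py <<'E'
def comps(mask,P,amin=8):
    n,l,st,c=cv2.connectedComponentsWithStats(mask.astype(np.uint8))
    return [(c[k].round(1),int(st[k,4]),np.nanmedian(P[l==k],0).round(4),l==k) for k in range(1,n) if st[k,4]>=amin]
E
python3 - <<'E'
from h import *
p,d,P,i=snap('top')
h=cv2.cvtColor(p,cv2.COLOR_RGB2HSV);H,S,V=[h[...,k].astype(int) for k in range(3)]
for nm,m in(('yel',(H>18)&(H<32)&(S>180)&(V>120)),('red',((H<6)|(H>174))&(S>200)&(V>140)),('turq',(H>80)&(H<100)&(S>100)),('white',(S<40)&(V>170))):
    for c,a,x,mm in comps(m,P,25):
        r=cv2.minAreaRect(np.ascontiguousarray(P[mm][:,:2][~np.isnan(P[mm][:,0])].astype(np.float32)))
        print(nm,c,a,x,np.round(r[0],4),np.round(r[1],4),round(r[2],2))
# dark/high things on the tray: heights above 0.04
m=(P[...,2]>0.036)&(P[...,2]<0.12)
m2=m.copy(); 
sub=p[160:250,300:400]; cv2.imwrite('pics/heap.png',cv2.cvtColor(cv2.resize(sub,(800,600 if 0 else 720)),cv2.COLOR_RGB2BGR)[:600])
print('stray',P[244,196],P[208,340]); print(np.round(P[180:230,325:360:3,2][::4]*1000))
E
```

```text
yel [401.9 181.1] 153 [ 0.6306 -0.2968  0.0144] [ 0.6308 -0.2999] [0.0818 0.0218] 6.23
yel [236.1 213.3] 325 [0.5289 0.1786 0.0149] [0.5287 0.1787] [0.1902 0.0139] 5.39
yel [405.6 222.2] 111 [ 0.5126 -0.3082  0.0143] [ 0.5132 -0.3082] [0.06   0.0193] 10.82
red [391.3 200.1] 152 [ 0.5715 -0.2508  0.0647] [ 0.5722 -0.2543] [0.0482 0.014 ] 5.61
turq [320.6 150.6] 72 [ 0.7123 -0.0599  0.0226] [ 0.7128 -0.0595] [0.0246 0.0242] 48.81
turq [349.5 151.8] 73 [ 0.7105 -0.1419  0.022 ] [ 0.7113 -0.1424] [0.0245 0.0245] 45.97
turq [356.9 271.1] 75 [ 0.3709 -0.1674  0.0231] [ 0.3697 -0.1692] [0.0263 0.0245] 38.25
turq [296.5 363.5] 67 [ 0.1068 -0.      0.012 ] [ 0.1045 -0.0019] [0.0422 0.0273] 88.48
turq [279.8 363.7] 28 [0.1052 0.0466 0.0116] [0.1045 0.0438] [0.0081 0.0438] 17.94
turq [312.7 366.6] 73 [ 0.0978 -0.0463  0.0125] [ 0.0963 -0.0473] [0.0554 0.0245] 75.89
turq [281.9 393.7] 1088 [0.056  0.0466 0.0588] [0.0472 0.0375] [0.1166 0.2016] 26.31
turq [329.7 392.2] 116 [ 0.0373 -0.095   0.0136] [ 0.0253 -0.0947] [0.0736 0.0343] 19.68
turq [302.1 407.2] 38 [0.1172 0.006  0.3022] [0.1164 0.0047
[... 1111 characters left out ...]
 0.54835257 -0.11569635  0.03055618]
[[31. 30. 34. 31. 32. 33. 29. 32. 29. 32. 32. 30.]
 [33. 34. 34. 32. 30. 29. 55. 53. 29. 30. 32. 29.]
 [34. 33. 32. 30. 31. 52. 55. 55. 30. 30. 31. 32.]
 [32. 31. 36. 32. 31. 39. 53. 51. 25. 30. 29. 30.]
 [29. 31. 32. 33. 33. 35. 29. 28. 31. 32. 30. 33.]
 [27. 32. 29. 32. 31. 48. 53. 55. 50. 33. 29. 34.]
 [34. 30. 48. 56. 29. 40. 55. 54. 33. 31. 32. 32.]
 [29. 32. 52. 56. 53. 31. 33. 29. 31. 34. 35. 29.]
 [32. 31. 68. 85. 79. 77. 56. 59. 53. 29. 30. 34.]
 [32. 32. 78. 80. 78. 79. 52. 56. 53. 32. 29. 30.]
 [34. 30. 51. 50. 54. 29. 32. 28. 35. 35. 28. 27.]
 [33. 31. 51. 55. 50. 29. 30. 30. 30. 30. 32. 31.]
 [31. 33. 31. 29. 34. 32. 35. 34. 31. 33. 30. 31.]]
```

View pics/heap.png

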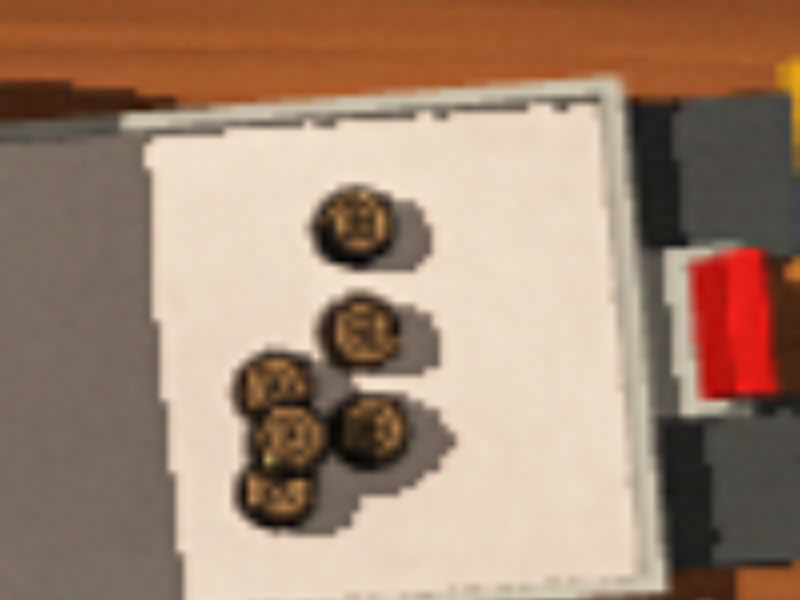

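```bash
cat >> h.py <<'E'
from scipy.spatial.transform import Rotation as Ro
def rows(*targets):
    """targets (x,y,z,yawdeg of tool y); prints the scaled row from the present pose"""
    s=bot.observe();R=np.array(s['ee_rot']);p=np.array(s['ee_pos'])
    for x,y,z,a in targets:
        a=np.radians(a);yy=np.array([np.cos(a),np.sin(a),0]);zz=np.array([0,0,-1.]);D=np.stack([np.cross(yy,zz),yy,zz],1)
        t=R.T@(np.array([x,y,z])-p)/.5; r=Ro.from_matrix(R.T@D).as_rotvec()/np.pi
        print((x,y,z,round(np.degrees(a))),[float(v) for v in np.r_[t,r].round(4)])
E
python3 -c "
from h import *
rows((.50,.05,.30,95.6),(.545,-.13,.30,95.6))"
```

```text
(0.5, 0.05, 0.3, 96) [-0.9419, -0.8484, -0.1377, -0.0004, -0.0001, -0.1129]
(0.545, -0.13, 0.3, 96) [-1.1204, -1.1738, -0.1372, -0.0004, -0.0001, -0.1129]
```

Emit:
jog_arm:
  increments:
    - [-0.94,-0.85,-0.138,0,0,-0.113,1]
    - [-0.94,-0.85,-0.138,0,0,-0.113,1]
    - [-0.94,-0.85,-0.138,0,0,-0.113,1]
    - [-0.94,-0.85,-0.138,0,0,-0.113,1]
    - [-0.94,-0.85,-0.138,0,0,-0.113,1]
    - [-0.94,-0.85,-0.138,0,0,-0.113,1]
    - [-0.94,-0.85,-0.138,0,0,-0.113,1]
    - [-0.94,-0.85,-0.138,0,0,-0.113,1]
    - [-0.94,-0.85,-0.138,0,0,-0.113,1]
    - [-0.94,-0.85,-0.138,0,0,-0.113,1]
    - [-0.94,-0.85,-0.138,0,0,-0.113,1]
    - [-0.94,-0.85,-0.138,0,0,-0.113,1]
    - [-0.94,-0.85,-0.138,0,0,-0.113,1]
    - [-0.94,-0.85,-0.138,0,0,-0.113,1]

```text
t: 1.55
ee_pos: [0.5022, 0.0458, 0.3007]
ee_rot: [[-0.996, -0.093, 0.003], [-0.093, 0.996, -0.002], [-0.002, -0.002, -1.0]]
force: [-0.3, 0.3, 0.6]
grip_width: 0.0853
grasp_force: 0.0
```

```bash
python3 -c "
from h import *
print(bot.observe()['ee_pos'])
rows((.545,-.15,.30,95.6))"
```

```text
[0.50218965 0.0457586  0.30071726]
(0.545, -0.15, 0.3, 96) [-0.0487, -0.3978, 0.0024, -0.0007, 0.0008, -0.0014]
```

Emit:
jog_arm:
  increments:
    - [-0.05,-0.4,0,0,0,-0.001,1]
    - [-0.05,-0.4,0,0,0,-0.001,1]
    - [-0.05,-0.4,0,0,0,-0.001,1]
    - [-0.05,-0.4,0,0,0,-0.001,1]
    - [-0.05,-0.4,0,0,0,-0.001,1]
    - [-0.05,-0.4,0,0,0,-0.001,1]
    - [-0.05,-0.4,0,0,0,-0.001,1]

```text
t: 2.25
ee_pos: [0.5429, -0.1452, 0.2999]
ee_rot: [[-0.995, -0.102, -0.001], [-0.102, 0.995, 0.001], [0.001, 0.001, -1.0]]
force: [0.3, 0.8, 0.3]
grip_width: 0.0858
grasp_force: 0.0
```

```bash
cat >> h.py <<'E'
def frag(P,z0,z1,amin=60):
    """blobs in a height band"""
    return comps((P[...,2]>z0)&(P[...,2]<z1),P,amin)
E
python3 - <<'E'
from h import *
p,d,P,i=snap('wrist','w1.png')
h=cv2.cvtColor(p,cv2.COLOR_RGB2HSV);H,S,V=[h[...,k].astype(int) for k in range(3)]
def rect(m,mm): 
    r=cv2.minAreaRect(np.ascontiguousarray(P[m][:,:2].astype(np.float32)));print(mm,np.round(r[0],4),np.round(r[1],4),round(r[2],2),m.sum())
Z=cv2.medianBlur(P[...,2].astype(np.float32),5)
red=((H<6)|(H>174))&(S>200)&(V>100)
rect(red&(Z>.062),'handle')
for c,a,x,m in comps((V>185)&(S<45)&(Z<.038)&(Z>.026),P,2000): rect(m,'floor'); print(x)
for c,a,x,m in comps((Z>.045)&~red&(P[...,1]<.03),P,100): print(c,a,x); rect(m,'f')
E
```

```text
handle [ 0.5711 -0.2554] [0.0493 0.0123] 10.06 623
floor [ 0.5594 -0.137 ] [0.1653 0.164 ] 6.51 14960
[ 0.559  -0.1597  0.0322]
[470.3 120.3] 5658 [0.4703 0.0236 0.1117]
f [0.4889 0.0238] [0.1359 0.0131] 0.49 5658
[324.3 155.5] 1298 [ 0.5238 -0.0981  0.0573]
f [ 0.5278 -0.0952] [0.0617 0.0309] 5.25 1298
[293.3 156.2] 484 [ 0.5311 -0.1296  0.0553]
f [ 0.5318 -0.1296] [0.0264 0.0264] 7.44 484
[293.3 186.5] 461 [ 0.5647 -0.1256  0.0552]
f [ 0.5661 -0.1251] [0.0265 0.0261] 3.99 461
[292.  217.3] 432 [ 0.6007 -0.1229  0.055 ]
f [ 0.6031 -0.1227] [0.0268 0.0253] 6.0 432
[279.4 367. ] 45419 [ 0.5322 -0.1457  0.3701]
f [ 1.1656 -0.5106] [0.3903 1.546 ] 50.09 45419
```

View pics/w1.png

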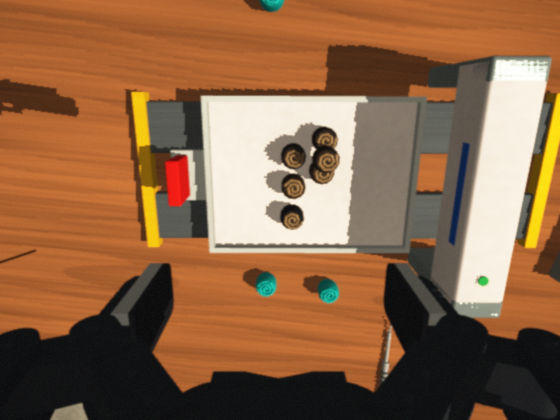

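The wrist view shows the handle at (177,180), and the heap at (290-327,138-217) with the raised piece at (326,160). The turquoise ones at (265,285), (328,290) and (272,3) stay put. Next I'll grip the handle.

```bash
python3 -c "
from h import *
rows((.571,-.2545,.12,95.7),(.571,-.2545,.041,95.7))"
```

```text
(0.571, -0.2545, 0.12, 96) [-0.0336, -0.224, 0.36, 0.0003, -0.0002, 0.001]
(0.571, -0.2545, 0.041, 96) [-0.0338, -0.2242, 0.518, 0.0003, -0.0002, 0.001]
```

Emit:
jog_arm:
  increments:
    - [-0.034,-0.224,0.2,0,0,0.001,0.3]
    - [-0.034,-0.224,0.36,0,0,0.001,0.3]
    - [-0.034,-0.224,0.36,0,0,0.001,0.3]
    - [-0.034,-0.224,0.36,0,0,0.001,0.3]
    - [-0.034,-0.224,0.36,0,0,0.001,0.3]
    - [-0.034,-0.224,0.36,0,0,0.001,0.3]
    - [-0.034,-0.224,0.36,0,0,0.001,0.3]

```text
t: 3.0
ee_pos: [0.5725, -0.2553, 0.1218]
ee_rot: [[-0.995, -0.099, 0.001], [-0.099, 0.995, -0.0], [-0.001, -0.0, -1.0]]
force: [0.7, 0.5, 1.2]
grip_width: 0.0256
grasp_force: 0.0
```

```bash
python3 -c "
from h import *
print(bot.observe()['ee_pos'],bot.observe()['grip_width'])
rows((.571,-.2545,.041,95.7))"
```

```text
[ 0.57249349 -0.25532595  0.12180147] 0.02557223130776537
(0.571, -0.2545, 0.041, 96) [0.003, 0.002, 0.1616, -0.0001, 0.0003, -0.0001]
```

Emit:
jog_arm:
  increments:
    - [0,0.001,0.08,0,0,0,0.3]
    - [0,0.001,0.161,0,0,0,0.3]
    - [0,0.001,0.161,0,0,0,0.3]
    - [0,0.001,0.161,0,0,0,0]
    - [0,0.001,0.161,0,0,0,0]
    - [0,0.001,0.161,0,0,0,0]
    - [0,-0.01,0.161,0,0,0,0]
    - [0,-0.025,0.161,0,0,0,0]
    - [0,-0.04,0.161,0,0,0,0]
    - [0,-0.055,0.161,0,0,0,0]
    - [0,-0.07,0.161,0,0,0,0]
    - [0,-0.085,0.161,0,0,0,0]
    - [0,-0.097,0.161,0,0,0,0]
    - [0,-0.106,0.161,0,0,0,0]
    - [0,-0.112,0.161,0,0,0,0]
    - [0,-0.114,0.161,0,0,0,0]
    - [0,-0.114,0.161,0,0,0,0]

```text
t: 4.7
ee_pos: [0.5771, -0.3055, 0.0416]
ee_rot: [[-0.995, -0.097, -0.001], [-0.097, 0.995, 0.012], [0.0, 0.012, -1.0]]
force: [-0.2, 30.4, 18.3]
grip_width: 0.0128
grasp_force: 64.6
```

Emit:
jog_arm:
  increments:
    - [0,0.008,0,0,0,0,0]
    - [0,0.011,0,0,0,0,0]
    - [0,0.011,0,0,0,0,0.3]
    - [0,0.011,0,0,0,0,0.3]
    - [0,0.011,-0.1,0,0,0,0.3]
    - [0,0.011,-0.2,0,0,0,0.5]
    - [0,0.1,-0.3,0,0,0,0.7]
    - [0,0.2,-0.4,0,0,0,1]
    - [0,0.23,-0.44,0,0,0,1]
    - [0,0.23,-0.44,0,0,0,1]
    - [0,0.23,-0.44,0,0,0,1]
    - [0,0.23,-0.44,0,0,0,1]

```text
t: 5.9
ee_pos: [0.5661, -0.1998, 0.2591]
ee_rot: [[-0.995, -0.098, -0.0], [-0.098, 0.995, -0.001], [0.0, -0.001, -1.0]]
force: [0.2, -0.5, 0.3]
grip_width: 0.0852
grasp_force: 0.0
```

```bash
cat > look.py <<'E'
from h import *
import sys
psi=np.radians(5.6)
def look(fn=None,verbose=True):
    p,d,P,i=snap('wrist',fn); print('t',bot.observe()['t'])
    h=cv2.cvtColor(p,cv2.COLOR_RGB2HSV);H,S,V=[h[...,k].astype(int) for k in range(3)]
    Z=cv2.medianBlur(P[...,2].astype(np.float32),5)
    red=((H<6)|(H>174))&(S>200)&(V>100)
    for c,a,x,m in comps(red&(Z>.062)&(Z<.08),P,100):
        r=cv2.minAreaRect(np.ascontiguousarray(P[m][:,:2].astype(np.float32)))
        print('handle',np.round(r[0],4),np.round(r[1],4),x[2])
    for lo,hi in((.046,.066),(.066,.1)):
        for c,a,x,m in comps((Z>lo)&(Z<hi)&~red&(P[...,1]<.015)&(P[...,1]>-.3)&(P[...,0]>.4),P,60):
            r=cv2.minAreaRect(np.ascontiguousarray(P[m][:,:2].astype(np.float32)))
            q=np.array(r[0])-T0; l=(q[0]*np.cos(psi)+q[1]*np.sin(psi),-q[0]*np.sin(psi)+q[1]*np.cos(psi))
            print('frag px',c,a,'world',np.round(r[0],4),'z',x[2],'size',np.round(r[1],3),'tray',np.round(l,4))
    return p,P
T0=np.array([.5765-.151*np.sin(psi),-.309+.151*np.cos(psi)])
def w(lx,ly): return T0+np.array([lx*np.cos(psi)-ly*np.sin(psi),lx*np.sin(psi)+ly*np.cos(psi)])
E
python3 - <<'E'
from look import *
look('w2.png'); print(T0)
E
```

```text
t 5.95
handle [ 0.5759 -0.3048] [0.0489 0.0144] 0.0681
frag px [337.9 123.4] 542 world [ 0.5152 -0.1482] z 0.0552 size [0.026 0.03 ] tray [-0.0453  0.015 ]
frag px [302.4 144.7] 623 world [ 0.5372 -0.1791] z 0.0552 size [0.026 0.027] tray [-0.0264 -0.0178]
frag px [332.9 166. ] 380 world [ 0.554  -0.1457] z 0.0555 size [0.033 0.021] tray [-0.0065  0.0138]
frag px [302.3 179. ] 584 world [ 0.571 -0.175] z 0.0551 size [0.026 0.027] tray [ 0.0076 -0.0171]
frag px [300.8 213.9] 543 world [ 0.6069 -0.1725] z 0.0551 size [0.026 0.027] tray [ 0.0436 -0.0181]
frag px [340.2 146.8] 756 world [ 0.5328 -0.1467] z 0.0811 size [0.027 0.026] tray [-0.0277  0.0148]
[ 0.56176498 -0.15872066]
```

View pics/w2.png

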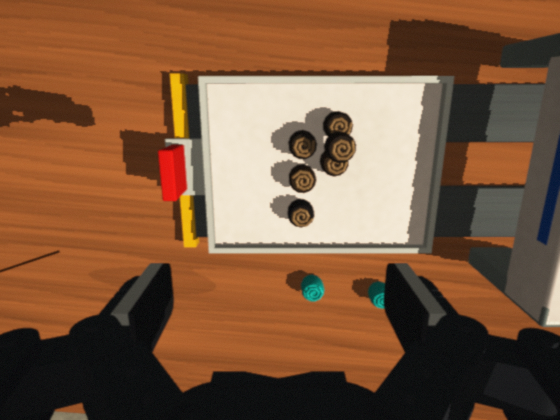

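The carriage is at its stop: 30 N of resistance and the handle at (0.576,-0.305). Six fragments are in the tray. The upper one is at (340,147), resting on those at (338,123) and (333,166). I'll move that one first.

```bash
sed -i 's/^T0=.*/T0=np.array([.5759-.151*np.sin(psi),-.3048+.151*np.cos(psi)])/' look.py
cat >> h.py <<'E'
def Rd(a):
    a=np.radians(a);yy=np.array([np.cos(a),np.sin(a),0]);zz=np.array([0,0,-1.]);return np.stack([np.cross(yy,zz),yy,zz],1)
def plan(pick,pl,a,b,zp,zl,zc=.095):
    """pick/pl xy, yaw a at pick, b at place; prints rows of two calls"""
    s=bot.observe();R=np.array(s['ee_rot']);p=np.array(s['ee_pos'])
    def row(n,q,z,ang):
        t=R.T@(np.array([*q,z])-p)/.5; r=Ro.from_matrix(R.T@Rd(ang)).as_rotvec()/np.pi
        print(n,[float(v) for v in np.r_[t,r].round(3)])
    row('above',pick,zc,a);row('down',pick,zp,a);row('lift',pick,zc+.005,a)
    R,p=Rd(a),np.array([*pick,zc+.005])
    row(' over',pl,zc+.005,b);row(' lower',pl,zl,b);row(' up',pl,zc+.005,b)
E
python3 - <<'E'
from look import *
print(bot.observe()['joints'])
print(w(-.045,.075)); plan((.5330,-.1467),w(-.045,.075),95.6,95.6,.062,.037,.12)
E
```

```text
[-4.54254037e-01  3.37146191e-01  1.47413095e+00 -8.93190806e-04
  1.33191811e+00 -2.12216708e+00]
[ 0.50906103 -0.08426984]
above [0.054, 0.112, 0.277, 0.0, -0.001, -0.0]
down [0.054, 0.112, 0.393, 0.0, -0.001, -0.0]
lift [0.054, 0.112, 0.267, 0.0, -0.001, -0.0]
 over [0.035, 0.129, 0.0, 0.0, 0.0, 0.0]
 lower [0.035, 0.129, 0.176, 0.0, 0.0, 0.0]
 up [0.035, 0.129, 0.0, 0.0, 0.0, 0.0]
```

Emit:
jog_arm:
  increments:
    - [0.054,0.112,0.1,0,0,0,0.5]
    - [0.054,0.112,0.277,0,0,0,0.5]
    - [0.054,0.112,0.277,0,0,0,0.5]
    - [0.054,0.112,0.277,0,0,0,0.5]
    - [0.054,0.112,0.277,0,0,0,0.5]
    - [0.054,0.112,0.34,0,0,0,0.5]
    - [0.054,0.112,0.393,0,0,0,0.5]
    - [0.054,0.112,0.393,0,0,0,0.5]
    - [0.054,0.112,0.393,0,0,0,0]
    - [0.054,0.112,0.393,0,0,0,0]
    - [0.054,0.112,0.393,0,0,0,0]
    - [0.054,0.112,0.393,0,0,0,0]
    - [0.054,0.112,0.34,0,0,0,0]
    - [0.054,0.112,0.267,0,0,0,0]
    - [0.054,0.112,0.267,0,0,0,0]
    - [0.054,0.112,0.267,0,0,0,0]

```text
t: 7.55
ee_pos: [0.5346, -0.1459, 0.1277]
ee_rot: [[-0.995, -0.098, 0.003], [-0.098, 0.995, -0.001], [-0.003, -0.002, -1.0]]
force: [-1.4, -0.2, -1.5]
grip_width: 0.0258
grasp_force: 59.1
```

Emit:
jog_arm:
  increments:
    - [0.035,0.06,0,0,0,0,0]
    - [0.035,0.129,0,0,0,0,0]
    - [0.035,0.129,0,0,0,0,0]
    - [0.035,0.129,0.08,0,0,0,0]
    - [0.035,0.129,0.15,0,0,0,0]
    - [0.035,0.129,0.176,0,0,0,0]
    - [0.035,0.129,0.176,0,0,0,0]
    - [0.035,0.129,0.176,0,0,0,0]
    - [0.035,0.129,0.176,0,0,0,0.43]
    - [0.035,0.129,0.176,0,0,0,0.43]
    - [0.035,0.129,0.176,0,0,0,0.43]
    - [0.035,0.129,0.1,0,0,0,0.43]
    - [0.035,0.129,0,0,0,0,0.43]
    - [0.035,0,-0.13,0,0,0,0.5]
    - [0.035,-0.08,-0.26,0,0,0,0.5]
    - [0.035,-0.08,-0.26,0,0,0,0.5]
    - [0.035,-0.08,-0.26,0,0,0,0.5]
    - [0.035,-0.08,-0.26,0,0,0,0.5]

```text
t: 9.35
ee_pos: [0.522, -0.1896, 0.2594]
ee_rot: [[-0.995, -0.096, 0.006], [-0.096, 0.995, -0.003], [-0.005, -0.004, -1.0]]
force: [0.7, 0.3, -0.4]
grip_width: 0.0423
grasp_force: 0.0
```

```bash
python3 - <<'E'
from look import *
look('w3.png')
plan((.6069,-.1725),w(.045,-.080),95.6,95.6,.036,.037)
E
```

```text
t 9.4
handle [ 0.5522 -0.3118] [0. 0.] 0.068
frag px [386.5 164.3] 611 world [ 0.5051 -0.0849] z 0.0551 size [0.025 0.027] tray [-0.049   0.0748]
frag px [322.4 167.8] 597 world [ 0.5151 -0.1467] z 0.0551 size [0.027 0.027] tray [-0.0451  0.0123]
frag px [288.1 185.7] 571 world [ 0.5367 -0.1787] z 0.0551 size [0.027 0.027] tray [-0.0267 -0.0217]
frag px [319.3 201.8] 556 world [ 0.5506 -0.1452] z 0.0551 size [0.026 0.027] tray [-0.0096  0.0103]
frag px [288.3 217.8] 529 world [ 0.5706 -0.1753] z 0.0552 size [0.026 0.027] tray [ 0.0074 -0.0216]
frag px [287.4 250.4] 496 world [ 0.6064 -0.1722] z 0.055 size [0.024 0.027] tray [ 0.0433 -0.022 ]
above [-0.174, 0.014, 0.325, -0.0, 0.001, -0.0]
down [-0.174, 0.014, 0.443, -0.0, 0.001, -0.0]
lift [-0.174, 0.014, 0.315, -0.0, 0.001, -0.0]
 over [-0.002, -0.115, 0.0, 0.0, 0.0, 0.0]
 lower [-0.002, -0.115, 0.126, 0.0, 0.0, 0.0]
 up [-0.002, -0.115, 0.0, 0.0, 0.0, 0.0]
```

View pics/w3.png

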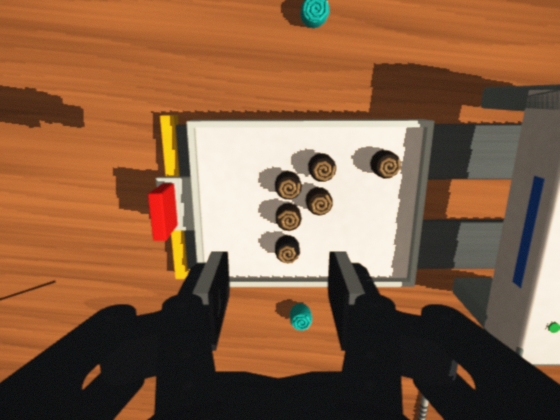

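The upper piece is now flat on the floor at (386,164), and the other five are single-layered at (288-322,168-250). Next is the piece at (287,250).

Emit:
jog_arm:
  increments:
    - [-0.174,0.014,0.1,0,0,0,0.5]
    - [-0.174,0.014,0.25,0,0,0,0.5]
    - [-0.174,0.014,0.325,0,0,0,0.5]
    - [-0.174,0.014,0.325,0,0,0,0.5]
    - [-0.174,0.014,0.325,0,0,0,0.5]
    - [-0.174,0.014,0.4,0,0,0,0.5]
    - [-0.174,0.014,0.443,0,0,0,0.5]
    - [-0.174,0.014,0.443,0,0,0,0.5]
    - [-0.174,0.014,0.443,0,0,0,0]
    - [-0.174,0.014,0.443,0,0,0,0]
    - [-0.174,0.014,0.443,0,0,0,0]
    - [-0.174,0.014,0.443,0,0,0,0]
    - [-0.174,0.014,0.38,0,0,0,0]
    - [-0.174,0.014,0.315,0,0,0,0]
    - [-0.174,0.014,0.315,0,0,0,0]
    - [-0.174,0.014,0.315,0,0,0,0]

```text
t: 11.0
ee_pos: [0.6069, -0.172, 0.1001]
ee_rot: [[-0.995, -0.098, 0.002], [-0.098, 0.995, -0.001], [-0.002, -0.001, -1.0]]
force: [-0.4, 0.6, -1.5]
grip_width: 0.0259
grasp_force: 59.1
```

Emit:
jog_arm:
  increments:
    - [-0.002,-0.06,0,0,0,0,0]
    - [-0.002,-0.115,0,0,0,0,0]
    - [-0.002,-0.115,0,0,0,0,0]
    - [-0.002,-0.115,0.06,0,0,0,0]
    - [-0.002,-0.115,0.11,0,0,0,0]
    - [-0.002,-0.115,0.126,0,0,0,0]
    - [-0.002,-0.115,0.126,0,0,0,0]
    - [-0.002,-0.115,0.126,0,0,0,0]
    - [-0.002,-0.115,0.126,0,0,0,0.43]
    - [-0.002,-0.115,0.126,0,0,0,0.43]
    - [-0.002,-0.115,0.126,0,0,0,0.43]
    - [-0.002,-0.115,0.06,0,0,0,0.43]
    - [-0.002,-0.115,0,0,0,0,0.43]
    - [0.08,-0.02,-0.1,0,0,0,0.45]
    - [0.12,0,-0.2,0,0,0,0.45]
    - [0.16,0,-0.3,0,0,0,0.45]
    - [0.16,0,-0.3,0,0,0,0.45]
    - [0.16,0,-0.3,0,0,0,0.45]
    - [0.16,0,-0.3,0,0,0,0.45]

```text
t: 12.9
ee_pos: [0.5268, -0.1795, 0.2494]
ee_rot: [[-0.995, -0.098, 0.002], [-0.098, 0.995, -0.001], [-0.002, -0.001, -1.0]]
force: [-0.1, 0.6, -0.7]
grip_width: 0.0385
grasp_force: 0.0
```

```bash
python3 - <<'E'
from look import *
look()
plan((.5708,-.1753),w(.045,-.022),65.6,65.6,.036,.037)
E
```

```text
t 12.95
handle [ 0.576  -0.3048] [0.0495 0.0145] 0.0681
frag px [379.3 161.4] 647 world [ 0.5059 -0.0849] z 0.0551 size [0.026 0.026] tray [-0.0483  0.0747]
frag px [313.1 164.9] 629 world [ 0.515  -0.1471] z 0.0551 size [0.026 0.027] tray [-0.0452  0.0119]
frag px [278.  183.4] 602 world [ 0.5365 -0.1789] z 0.0552 size [0.026 0.027] tray [-0.027  -0.0219]
frag px [310.4 200.1] 592 world [ 0.5509 -0.1451] z 0.0552 size [0.027 0.027] tray [-0.0093  0.0103]
frag px [278.6 216.5] 570 world [ 0.5711 -0.1747] z 0.0551 size [0.027 0.027] tray [ 0.0079 -0.0211]
frag px [225. 246.] 313 world [ 0.5742 -0.2211] z 0.0537 size [0.027 0.117] tray [ 0.0064 -0.0675]
above [-0.089, -0.001, 0.306, 0.0, -0.0, 0.167]
down [-0.089, -0.001, 0.424, 0.0, -0.0, 0.167]
lift [-0.089, -0.001, 0.296, 0.0, -0.0, 0.167]
 over [-0.065, 0.037, 0.0, 0.0, 0.0, 0.0]
 lower [-0.065, 0.037, 0.126, 0.0, 0.0, 0.0]
 up [-0.065, 0.037, 0.0, 0.0, 0.0, 0.0]
```

Emit:
jog_arm:
  increments:
    - [-0.089,0,0.1,0,0,0.167,0.45]
    - [-0.089,0,0.2,0,0,0.167,0.45]
    - [-0.089,0,0.3,0,0,0.167,0.45]
    - [-0.089,0,0.306,0,0,0.167,0.45]
    - [-0.089,0,0.306,0,0,0.167,0.45]
    - [-0.089,0,0.306,0,0,0.167,0.45]
    - [-0.089,0,0.37,0,0,0.167,0.45]
    - [-0.089,0,0.424,0,0,0.167,0.45]
    - [-0.089,0,0.424,0,0,0.167,0.45]
    - [-0.089,0,0.424,0,0,0.167,0]
    - [-0.089,0,0.424,0,0,0.167,0]
    - [-0.089,0,0.424,0,0,0.167,0]
    - [-0.089,0,0.424,0,0,0.167,0]
    - [-0.089,0,0.36,0,0,0.167,0]
    - [-0.089,0,0.296,0,0,0.167,0]
    - [-0.089,0,0.296,0,0,0.167,0]
    - [-0.089,0,0.296,0,0,0.167,0]

```text
t: 14.65
ee_pos: [0.5715, -0.1755, 0.1021]
ee_rot: [[-0.91, 0.414, 0.002], [0.414, 0.911, -0.001], [-0.003, -0.0, -1.0]]
force: [-1.0, 0.2, -0.6]
grip_width: 0.0258
grasp_force: 59.1
```

Emit:
jog_arm:
  increments:
    - [-0.065,0.037,0,0,0,0,0]
    - [-0.065,0.037,0,0,0,0,0]
    - [-0.065,0.037,0,0,0,0,0]
    - [-0.065,0.037,0.06,0,0,0,0]
    - [-0.065,0.037,0.11,0,0,0,0]
    - [-0.065,0.037,0.127,0,0,0,0]
    - [-0.065,0.037,0.127,0,0,0,0]
    - [-0.065,0.037,0.127,0,0,0,0.43]
    - [-0.065,0.037,0.127,0,0,0,0.43]
    - [-0.065,0.037,0.127,0,0,0,0.43]
    - [-0.065,0.037,0.06,0,0,0,0.43]
    - [-0.065,0.037,0,0,0,0,0.43]
    - [0.08,0.03,-0.1,0,0,-0.1,0.45]
    - [0.12,0.03,-0.2,0,0,-0.2,0.45]
    - [0.12,0.03,-0.3,0,0,-0.25,0.45]
    - [0.12,0.03,-0.3,0,0,-0.333,0.45]
    - [0.12,0.03,-0.3,0,0,-0.333,0.45]
    - [0.12,0.03,-0.3,0,0,-0.333,0.45]
    - [0.12,0.03,-0.3,0,0,-0.333,0.45]
    - [0.12,0.03,-0.3,0,0,-0.333,0.45]

```text
t: 16.65
ee_pos: [0.5221, -0.1366, 0.2507]
ee_rot: [[-0.813, -0.582, -0.0], [-0.582, 0.813, -0.0], [0.0, 0.0, -1.0]]
force: [0.5, -0.2, -0.3]
grip_width: 0.0385
grasp_force: 0.0
```

```bash
python3 - <<'E'
from look import *
look()
plan((.5509,-.1451),w(.01,.03),125.6,125.6,.036,.037)
E
```

```text
t 16.7
handle [ 0.5764 -0.3042] [0.0506 0.0131] 0.068
frag px [233.6 160.4] 637 world [ 0.5367 -0.1788] z 0.0553 size [0.026 0.026] tray [-0.0267 -0.0218]
frag px [273.5 161.6] 627 world [ 0.5152 -0.1469] z 0.0552 size [0.026 0.026] tray [-0.045  0.012]
frag px [330.9 190.4] 604 world [ 0.5056 -0.0835] z 0.0551 size [0.027 0.028] tray [-0.0484  0.0761]
frag px [254.  191.1] 582 world [ 0.5502 -0.1456] z 0.0552 size [0.026 0.026] tray [-0.01  0.01]
frag px [150.9 194.2] 603 world [ 0.6138 -0.2247] z 0.0551 size [0.032 0.025] tray [ 0.0455 -0.075 ]
frag px [202.8 219.5] 561 world [ 0.6044 -0.1713] z 0.0551 size [0.024 0.027] tray [ 0.0414 -0.0209]
above [-0.037, -0.047, 0.311, 0.0, -0.0, -0.002]
down [-0.037, -0.047, 0.429, 0.0, -0.0, -0.002]
lift [-0.037, -0.047, 0.301, 0.0, -0.0, -0.002]
 over [-0.053, 0.015, 0.0, 0.0, 0.0, 0.0]
 lower [-0.053, 0.015, 0.126, 0.0, 0.0, 0.0]
 up [-0.053, 0.015, 0.0, 0.0, 0.0, 0.0]
```

Emit:
jog_arm:
  increments:
    - [-0.037,-0.047,0.1,0,0,-0.002,0.45]
    - [-0.037,-0.047,0.2,0,0,-0.002,0.45]
    - [-0.037,-0.047,0.3,0,0,-0.002,0.45]
    - [-0.037,-0.047,0.311,0,0,-0.002,0.45]
    - [-0.037,-0.047,0.311,0,0,-0.002,0.45]
    - [-0.037,-0.047,0.37,0,0,-0.002,0.45]
    - [-0.037,-0.047,0.429,0,0,-0.002,0.45]
    - [-0.037,-0.047,0.429,0,0,-0.002,0.45]
    - [-0.037,-0.047,0.429,0,0,-0.002,0]
    - [-0.037,-0.047,0.429,0,0,-0.002,0]
    - [-0.037,-0.047,0.429,0,0,-0.002,0]
    - [-0.037,-0.047,0.429,0,0,-0.002,0]
    - [-0.037,-0.047,0.36,0,0,-0.002,0]
    - [-0.037,-0.047,0.301,0,0,-0.002,0]
    - [-0.037,-0.047,0.301,0,0,-0.002,0]
    - [-0.037,-0.047,0.301,0,0,-0.002,0]

```text
t: 18.3
ee_pos: [0.5518, -0.1453, 0.1016]
ee_rot: [[-0.81, -0.586, 0.002], [-0.586, 0.81, -0.001], [-0.001, -0.002, -1.0]]
force: [0.1, -0.3, -1.0]
grip_width: 0.0254
grasp_force: 59.2
```

Emit:
jog_arm:
  increments:
    - [-0.053,0.015,0,0,0,0,0]
    - [-0.053,0.015,0,0,0,0,0]
    - [-0.053,0.015,0,0,0,0,0]
    - [-0.053,0.015,0.06,0,0,0,0]
    - [-0.053,0.015,0.11,0,0,0,0]
    - [-0.053,0.015,0.127,0,0,0,0]
    - [-0.053,0.015,0.127,0,0,0,0]
    - [-0.053,0.015,0.127,0,0,0,0.43]
    - [-0.053,0.015,0.127,0,0,0,0.43]
    - [-0.053,0.015,0.127,0,0,0,0.43]
    - [-0.053,0.015,0.06,0,0,0,0.43]
    - [0.04,0,-0.1,0,0,0.1,0.45]
    - [0.04,0,-0.2,0,0,0.2,0.45]
    - [0.04,0,-0.3,0,0,0.389,0.45]
    - [0.04,0,-0.3,0,0,0.389,0.45]
    - [0.04,0,-0.3,0,0,0.389,0.45]
    - [0.04,0,-0.3,0,0,0.389,0.45]
    - [0.04,0,-0.3,0,0,0.389,0.45]
    - [0.04,0,-0.3,0,0,0.389,0.45]
    - [0.04,0,-0.3,0,0,0.389,0.45]

```text
t: 20.3
ee_pos: [0.5346, -0.1567, 0.2502]
ee_rot: [[-0.826, 0.563, -0.0], [0.563, 0.826, 0.0], [0.0, -0.0, -1.0]]
force: [-0.4, -0.4, 0.4]
grip_width: 0.0381
grasp_force: 0.0
```

```bash
python3 - <<'E'
from look import *
look()
plan((.5152,-.1469),w(.045,.078),55.6,55.6,.036,.037)
E
```

```text
t 20.35
handle [ 0.5644 -0.305 ] [0.0273 0.0124] 0.068
frag px [326.2 104.6] 712 world [ 0.5061 -0.0832] z 0.0553 size [0.027 0.026] tray [-0.0478  0.0763]
frag px [275.6 151.6] 644 world [ 0.5158 -0.1469] z 0.0552 size [0.026 0.027] tray [-0.0444  0.012 ]
frag px [324.3 180.9] 614 world [ 0.5658 -0.123 ] z 0.0552 size [0.027 0.026] tray [0.0077 0.0309]
frag px [261.3 187.8] 601 world [ 0.5371 -0.1782] z 0.0552 size [0.027 0.027] tray [-0.0262 -0.0212]
frag px [306.  237.1] 542 world [ 0.6048 -0.1702] z 0.0551 size [0.027 0.025] tray [ 0.0419 -0.0198]
frag px [265.4 270.4] 510 world [ 0.6124 -0.2259] z 0.0553 size [0.026 0.025] tray [ 0.044 -0.076]
above [0.043, -0.005, 0.31, -0.0, -0.0, 0.002]
down [0.043, -0.005, 0.428, -0.0, -0.0, 0.002]
lift [0.043, -0.005, 0.3, -0.0, -0.0, 0.002]
 over [-0.053, 0.217, 0.0, 0.0, 0.0, 0.0]
 lower [-0.053, 0.217, 0.126, 0.0, 0.0, 0.0]
 up [-0.053, 0.217, 0.0, 0.0, 0.0, 0.0]
```

Emit:
jog_arm:
  increments:
    - [0.043,-0.005,0.1,0,0,0.002,0.45]
    - [0.043,-0.005,0.2,0,0,0.002,0.45]
    - [0.043,-0.005,0.3,0,0,0.002,0.45]
    - [0.043,-0.005,0.31,0,0,0.002,0.45]
    - [0.043,-0.005,0.31,0,0,0.002,0.45]
    - [0.043,-0.005,0.37,0,0,0.002,0.45]
    - [0.043,-0.005,0.428,0,0,0.002,0.45]
    - [0.043,-0.005,0.428,0,0,0.002,0.45]
    - [0.043,-0.005,0.428,0,0,0.002,0]
    - [0.043,-0.005,0.428,0,0,0.002,0]
    - [0.043,-0.005,0.428,0,0,0.002,0]
    - [0.043,-0.005,0.428,0,0,0.002,0]
    - [0.043,-0.005,0.36,0,0,0.002,0]
    - [0.043,-0.005,0.3,0,0,0.002,0]
    - [0.043,-0.005,0.3,0,0,0.002,0]
    - [0.043,-0.005,0.3,0,0,0.002,0]

```text
t: 21.95
ee_pos: [0.5164, -0.1471, 0.1015]
ee_rot: [[-0.824, 0.566, 0.002], [0.566, 0.824, -0.001], [-0.003, 0.0, -1.0]]
force: [-0.8, 0.2, -1.2]
grip_width: 0.0257
grasp_force: 59.2
```

Emit:
jog_arm:
  increments:
    - [-0.02,0.1,0,0,0,0,0]
    - [-0.053,0.217,0,0,0,0,0]
    - [-0.053,0.217,0,0,0,0,0]
    - [-0.053,0.217,0,0,0,0,0]
    - [-0.053,0.217,0.06,0,0,0,0]
    - [-0.053,0.217,0.11,0,0,0,0]
    - [-0.053,0.217,0.127,0,0,0,0]
    - [-0.053,0.217,0.127,0,0,0,0]
    - [-0.053,0.217,0.127,0,0,0,0.43]
    - [-0.053,0.217,0.127,0,0,0,0.43]
    - [-0.053,0.217,0.127,0,0,0,0.43]
    - [-0.053,0.217,0.06,0,0,0,0.43]
    - [-0.053,0.217,-0.05,0,0,0,0.45]
    - [-0.053,0.217,-0.15,0,0,0,0.45]
    - [0,0.05,-0.3,0,0,0,0.45]
    - [0.06,-0.03,-0.3,0,0,0,0.45]
    - [0.06,-0.03,-0.3,0,0,0,0.45]
    - [0.06,-0.03,-0.3,0,0,0,0.45]
    - [0.06,-0.03,-0.3,0,0,0,0.45]

```text
t: 23.85
ee_pos: [0.4817, -0.1429, 0.2513]
ee_rot: [[-0.823, 0.568, 0.002], [0.568, 0.823, -0.001], [-0.002, 0.0, -1.0]]
force: [0.7, -0.3, 0.1]
grip_width: 0.0386
grasp_force: 0.0
```

```bash
python3 - <<'E'
from look import *
look()
rows((.40,.26,.25,95.6))
p,d,P,i=snap('top','top2.png'); print(P[244,196],P[238:250,190:203:2,2].round(3))
E
```

```text
t 23.9
frag px [342.7 158.7] 642 world [ 0.5057 -0.0835] z 0.0552 size [0.027 0.027] tray [-0.0483  0.0761]
frag px [398.2 224.2] 578 world [ 0.5981 -0.0736] z 0.055 size [0.028 0.033] tray [0.0446 0.0769]
frag px [340.6 228.7] 553 world [ 0.5655 -0.1229] z 0.0552 size [0.027 0.025] tray [0.0074 0.0311]
frag px [280.1 235.5] 540 world [ 0.5364 -0.1784] z 0.0553 size [0.027 0.026] tray [-0.027  -0.0213]
frag px [317. 281.] 251 world [ 0.608  -0.1796] z 0.0547 size [0.014 0.04 ] tray [ 0.0441 -0.0295]
frag px [283.4 311.9] 473 world [ 0.6116 -0.2259] z 0.055 size [0.024 0.026] tray [ 0.0432 -0.076 ]
(0.4, 0.26, 0.25, 96) [0.5929, 0.5686, 0.0007, 0.0001, 0.0004, -0.2233]
[0.43908562 0.28853479 0.02459329] [[ 0.003 -0.001  0.002 -0.002 -0.001  0.004 -0.004]
 [-0.007 -0.002 -0.003  0.001  0.001  0.    -0.002]
 [ 0.    -0.001  0.018  0.019  0.005 -0.002  0.   ]
 [-0.005  0.021  0.025  0.024  0.02  -0.001 -0.002]
 [-0.005  0.023  0.025  0.025  0.02   0.008 -0.001]
 [-0.002  0.024  0.02   0.026  0.025  0.012 -0.001]
 [ 0.001  0.026    nan  0.025  0.027  0.016  0.   ]
 [-0.     0.023  0.025  0.019  0.026  0.01  -0.002]
 [ 0.004  0.026  0.025  0.026  0.023  0.012 -0.002]
 [-0.001  0.024  0.025  0.025  0.022 -0.001 -0.   ]
 [-0.001  0.022  0.024  0.028  0.018 -0.001 -0.   ]
 [ 0.     0.     0.019  0.016  0.001  0.005 -0.001]]
```

View pics/top2.png

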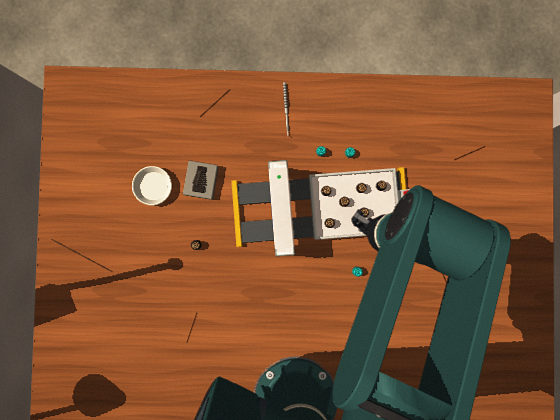

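The dark stray with the tan spiral is at (196,244). It isn't turquoise, unlike (322,151), (350,152) and (358,271), so it belongs to the job.

Emit:
jog_arm:
  increments:
    - [0.593,0.569,0,0,0,-0.223,0.6]
    - [0.593,0.569,0,0,0,-0.223,0.6]
    - [0.593,0.569,0,0,0,-0.223,0.6]
    - [0.593,0.569,0,0,0,-0.223,0.6]
    - [0.593,0.569,0,0,0,-0.223,0.6]
    - [0.593,0.569,0,0,0,-0.223,0.6]
    - [0.593,0.569,0,0,0,-0.223,0.6]
    - [0.593,0.569,0,0,0,-0.223,0.6]
    - [0.593,0.569,0,0,0,-0.223,0.6]
    - [0.593,0.569,0,0,0,-0.223,0.6]
    - [0.593,0.569,0,0,0,-0.223,0.6]
    - [0.593,0.569,0,0,0,-0.223,0.6]
    - [0.593,0.569,0,0,0,-0.223,0.6]

```text
t: 25.25
ee_pos: [0.3998, 0.259, 0.2501]
ee_rot: [[-0.995, -0.096, -0.0], [-0.096, 0.995, -0.001], [0.0, -0.001, -1.0]]
force: [0.7, 0.1, -0.1]
grip_width: 0.051
grasp_force: 0.0
```

```bash
python3 - <<'E'
from look import *
p,d,P,i=snap('wrist')
Z=cv2.medianBlur(P[...,2].astype(np.float32),5)
for c,a,x,m in comps((Z>.015)&(Z<.035)&(P[...,1]>.2),P,100):
    r=cv2.minAreaRect(np.ascontiguousarray(P[m][:,:2].astype(np.float32)));print(c,a,x,np.round(r[0],4),np.round(r[1],3),p[m].mean(0))
    if abs(r[0][0]-.439)<.04 and abs(r[0][1]-.288)<.04:
        plan(r[0],w(-.045,-.080),95.6,95.6,.005,.037,.2)
        u,v=c.astype(int); cv2.imwrite('pics/stray.png',cv2.cvtColor(cv2.resize(p[max(v-50,0):v+50,max(u-50,0):u+50],(500,500)),cv2.COLOR_RGB2BGR))
E
```

```text
[305.8 203.1] 491 [0.4344 0.2922 0.0242] [0.4358 0.2929] [0.027 0.026] [108.86354379  80.37474542  51.7311609 ]
above [-0.078, 0.06, 0.1, -0.0, -0.0, -0.001]
down [-0.078, 0.061, 0.49, -0.0, -0.0, -0.001]
lift [-0.078, 0.06, 0.09, -0.0, -0.0, -0.001]
 over [-0.072, -1.075, 0.0, 0.0, 0.0, 0.0]
 lower [-0.072, -1.075, 0.336, 0.0, 0.0, 0.0]
 up [-0.072, -1.075, 0.0, 0.0, 0.0, 0.0]
[281.2 342. ] 4502 [0.6095 0.2821 0.0243] [0.6178 0.2882] [0.093 0.094] [135.03798312 122.67192359 100.47512217]
```

View pics/stray.png

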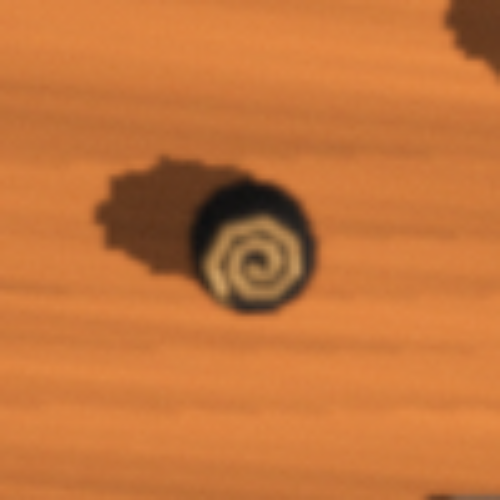

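The crop confirms a dark disc with a tan spiral. I'll pick it up.

Emit:
jog_arm:
  increments:
    - [-0.078,0.06,0.1,0,0,0,0.6]
    - [-0.078,0.06,0.2,0,0,0,0.6]
    - [-0.078,0.06,0.3,0,0,0,0.6]
    - [-0.078,0.06,0.38,0,0,0,0.6]
    - [-0.078,0.06,0.44,0,0,0,0.6]
    - [-0.078,0.06,0.487,0,0,0,0.6]
    - [-0.078,0.06,0.487,0,0,0,0.6]
    - [-0.078,0.06,0.487,0,0,0,0]
    - [-0.078,0.06,0.487,0,0,0,0]
    - [-0.078,0.06,0.487,0,0,0,0]
    - [-0.078,0.06,0.487,0,0,0,0]
    - [-0.078,0.06,0.487,0,0,0,0]
    - [-0.078,0.06,0.4,0,0,0,0]
    - [-0.078,0.06,0.3,0,0,0,0]
    - [-0.078,0.06,0.2,0,0,0,0]
    - [-0.078,0.06,0.1,0,0,0,0]
    - [-0.078,0.06,0.1,0,0,0,0]
    - [-0.078,0.06,0.1,0,0,0,0]

```text
t: 27.1
ee_pos: [0.436, 0.2945, 0.2022]
ee_rot: [[-0.995, -0.098, 0.004], [-0.098, 0.995, 0.002], [-0.004, 0.001, -1.0]]
force: [-0.7, -0.1, -2.2]
grip_width: 0.0258
grasp_force: 59.2
```

```bash
python3 - <<'E'
from look import *
rows((.44,.10,.2,95.6),(*w(-.045,-.08),.2,95.6))
E
```

```text
(0.44, 0.1, 0.2, 96) [0.0302, -0.3878, 0.0037, 0.0005, 0.0013, 0.0002]
(np.float64(0.524186381117918), np.float64(-0.23853008509045176), 0.2, 96) [-0.0709, -1.0782, 0.0031, 0.0005, 0.0013, 0.0002]
```

Emit:
jog_arm:
  increments:
    - [0,-0.09,0,0,0,0,0]
    - [0,-0.18,0,0,0,0,0]
    - [0,-0.27,0,0,0,0,0]
    - [-0.01,-0.36,0,0,0,0,0]
    - [-0.02,-0.45,0,0,0,0,0]
    - [-0.03,-0.54,0,0,0,0,0]
    - [-0.04,-0.63,0,0,0,0,0]
    - [-0.05,-0.72,0,0,0,0,0]
    - [-0.06,-0.81,0,0,0,0,0]
    - [-0.07,-0.9,0,0,0,0,0]
    - [-0.07,-0.95,0,0,0,0,0]
    - [-0.07,-0.98,0,0,0,0,0]
    - [-0.07,-0.98,0,0,0,0,0]
    - [-0.07,-0.98,0,0,0,0,0]
    - [-0.07,-0.98,0,0,0,0,0]

```text
t: 28.6
ee_pos: [0.5174, -0.1884, 0.1999]
ee_rot: [[-0.995, -0.099, -0.001], [-0.099, 0.995, 0.001], [0.001, 0.001, -1.0]]
force: [0.7, -1.5, -0.8]
grip_width: 0.0256
grasp_force: 59.3
```

```bash
python3 - <<'E'
from look import *
look()
rows((*w(-.045,-.08),.1,95.6),(*w(-.045,-.08),.036,95.6))
E
```

```text
t 28.65
handle [ 0.576  -0.3056] [0.0495 0.0123] 0.068
frag px [402.9 184.3] 846 world [ 0.5052 -0.0852] z 0.0551 size [0.024 0.027] tray [-0.0489  0.0745]
frag px [286.6 208.9] 793 world [ 0.5368 -0.1789] z 0.0552 size [0.027 0.027] tray [-0.0266 -0.0219]
frag px [345.  246.4] 748 world [ 0.5448 -0.1332] z 0.055 size [0.092 0.027] tray [-0.0142  0.0228]
frag px [396.1 280.9] 728 world [ 0.5933 -0.0695] z 0.0549 size [0.025 0.034] tray [0.0403 0.0815]
(np.float64(0.524186381117918), np.float64(-0.23853008509045176), 0.1, 96) [-0.0032, -0.101, 0.2001, 0.0003, -0.0002, 0.0006]
(np.float64(0.524186381117918), np.float64(-0.23853008509045176), 0.036, 96) [-0.0033, -0.1011, 0.3281, 0.0003, -0.0002, 0.0006]
```

Emit:
jog_arm:
  increments:
    - [-0.003,-0.101,0,0,0,0,0]
    - [-0.003,-0.101,0.06,0,0,0,0]
    - [-0.003,-0.101,0.15,0,0,0,0]
    - [-0.003,-0.101,0.22,0,0,0,0]
    - [-0.003,-0.101,0.28,0,0,0,0]
    - [-0.003,-0.101,0.32,0,0,0,0]
    - [-0.003,-0.101,0.32,0,0,0,0]
    - [-0.003,-0.101,0.32,0,0,0,0]
    - [-0.003,-0.101,0.32,0,0,0,0.43]
    - [-0.003,-0.101,0.32,0,0,0,0.43]
    - [-0.003,-0.101,0.32,0,0,0,0.43]
    - [-0.003,-0.101,0.2,0,0,0,0.43]
    - [-0.003,-0.101,0.1,0,0,0,0.5]
    - [0,-0.03,0,0,0,0,0.6]
    - [0,0.02,-0.1,0,0,0,1]
    - [0,0.02,-0.14,0,0,0,1]
    - [0,0.02,-0.14,0,0,0,1]
    - [0,0.02,-0.14,0,0,0,1]
    - [0,0.02,-0.14,0,0,0,1]

```text
t: 30.55
ee_pos: [0.5163, -0.1801, 0.2694]
ee_rot: [[-0.995, -0.098, -0.001], [-0.098, 0.995, 0.0], [0.001, 0.001, -1.0]]
force: [0.5, -0.4, -0.7]
grip_width: 0.0856
grasp_force: 0.0
```

```bash
python3 - <<'E'
from look import *
look('w5.png')
rows((.5768,-.3050,.13,95.6),(.5768,-.3050,.041,95.6))
E
```

```text
t 30.6
handle [ 0.5763 -0.3043] [0.05   0.0129] 0.068
frag px [372.5 168.7] 576 world [ 0.5056 -0.0838] z 0.0552 size [0.026 0.027] tray [-0.0484  0.0758]
frag px [219.8 171.9] 562 world [ 0.5239 -0.2392] z 0.0552 size [0.027 0.026] tray [-0.0453 -0.0806]
frag px [277.3 189.3] 533 world [ 0.5365 -0.1789] z 0.0551 size [0.026 0.027] tray [-0.0269 -0.0219]
frag px [325.7 220.3] 501 world [ 0.5654 -0.1242] z 0.055 size [0.025 0.027] tray [0.0072 0.0298]
frag px [278.7 250.4] 471 world [ 0.6045 -0.1703] z 0.0552 size [0.025 0.026] tray [ 0.0416 -0.0199]
frag px [368.8 249.8] 481 world [ 0.5942 -0.0733] z 0.055 size [0.024 0.026] tray [0.0408 0.0776]
frag px [227.1 252. ] 474 world [ 0.6116 -0.2265] z 0.055 size [0.026 0.025] tray [ 0.0432 -0.0765]
(0.5768, -0.305, 0.13, 96) [-0.0971, -0.2607, 0.2771, 0.0004, -0.0008, 0.0]
(0.5768, -0.305, 0.041, 96) [-0.0975, -0.2609, 0.4551, 0.0004, -0.0008, 0.0]
```

View pics/w5.png

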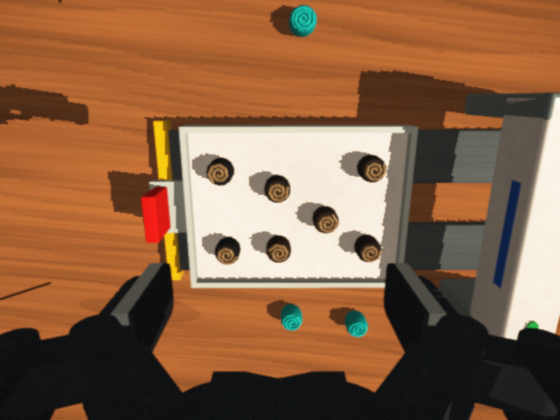

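All seven fragments lie flat, in all four quarters, and the closest pair is about 56 mm centre to centre. Next I'll grip the handle.

Emit:
jog_arm:
  increments:
    - [-0.097,-0.26,0.1,0,0,0,0.35]
    - [-0.097,-0.26,0.277,0,0,0,0.35]
    - [-0.097,-0.26,0.277,0,0,0,0.3]
    - [-0.097,-0.26,0.277,0,0,0,0.3]
    - [-0.097,-0.26,0.277,0,0,0,0.3]
    - [-0.097,-0.26,0.277,0,0,0,0.3]
    - [-0.097,-0.26,0.277,0,0,0,0.3]
    - [-0.097,-0.26,0.36,0,0,0,0.3]
    - [-0.097,-0.26,0.453,0,0,0,0.3]
    - [-0.097,-0.26,0.453,0,0,0,0.3]
    - [-0.097,-0.26,0.453,0,0,0,0]
    - [-0.097,-0.26,0.453,0,0,0,0]
    - [-0.097,-0.26,0.453,0,0,0,0]
    - [-0.097,-0.26,0.453,0,0,0,0]

```text
t: 32.0
ee_pos: [0.5778, -0.3045, 0.0452]
ee_rot: [[-0.995, -0.098, -0.0], [-0.098, 0.995, 0.0], [0.0, 0.0, -1.0]]
force: [-4.2, 2.0, -4.5]
grip_width: 0.0125
grasp_force: 62.0
```

```bash
python3 - <<'E'
from look import *
s=bot.observe();print(s['t'],s['grip_width'],s['force']);look()
rows((s['ee_pos'][0]-.2*np.sin(psi),s['ee_pos'][1]+.2*np.cos(psi),s['ee_pos'][2],95.6))
E
```

```text
32.0 0.012464810199022718 [-4.19642281  1.96870872 -4.49529342]
t 32.05
handle [ 0.6022 -0.3   ] [0.1019 0.0198] 0.0682
frag px [457.9 163.2] 4146 world [ 0.5246 -0.24  ] z 0.0553 size [0.026 0.027] tray [-0.0447 -0.0815]
frag px [312.9 263.2] 501 world [ 0.5734 -0.2921] z 0.0592 size [0.013 0.016] tray [-0.0012 -0.1382]
frag px [546.6 352.2] 1320 world [ 0.6068 -0.1788] z 0.0517 size [0.027 0.012] tray [ 0.043  -0.0286]
frag px [418.  368.1] 231 world [ 0.6068 -0.243 ] z 0.0533 size [0.062 0.006] tray [ 0.0368 -0.0925]
frag px [336.  306.9] 3978 world [ 0.6093 -0.2727] z 0.0919 size [0.121 0.041] tray [ 0.0364 -0.1223]
frag px [408.  370.5] 115 world [ 0.6042 -0.2491] z 0.0986 size [0.065 0.005] tray [ 0.0336 -0.0984]
(np.float64(0.5583264299985498), np.float64(-0.1054658192567855), np.float64(0.04517522341775285), 96) [-0.0003, 0.4001, -0.0, 0.0, -0.0, 0.0002]
```

Gripped. Now a slow push of 0.20 m, which is 0.400 units.

Emit:
jog_arm:
  increments:
    - [0,0.002,0,0,0,0,0]
    - [0,0.006,0,0,0,0,0]
    - [0,0.012,0,0,0,0,0]
    - [0,0.02,0,0,0,0,0]
    - [0,0.03,0,0,0,0,0]
    - [0,0.042,0,0,0,0,0]
    - [0,0.054,0,0,0,0,0]
    - [0,0.066,0,0,0,0,0]
    - [0,0.078,0,0,0,0,0]
    - [0,0.09,0,0,0,0,0]
    - [0,0.102,0,0,0,0,0]
    - [0,0.114,0,0,0,0,0]
    - [0,0.126,0,0,0,0,0]
    - [0,0.138,0,0,0,0,0]
    - [0,0.15,0,0,0,0,0]
    - [0,0.16,0,0,0,0,0]
    - [0,0.168,0,0,0,0,0]
    - [0,0.174,0,0,0,0,0]
    - [0,0.178,0,0,0,0,0]
    - [0,0.18,0,0,0,0,0]

```text
t: 34.05
ee_pos: [0.5691, -0.2165, 0.0451]
ee_rot: [[-0.995, -0.099, 0.0], [-0.099, 0.995, -0.002], [0.0, -0.002, -1.0]]
force: [-7.0, -2.9, 0.3]
grip_width: 0.0126
grasp_force: 62.5
```

Emit:
jog_arm:
  increments:
    - [0,0.002,0,0,0,0,0]
    - [0,0.006,0,0,0,0,0]
    - [0,0.012,0,0,0,0,0]
    - [0,0.02,0,0,0,0,0]
    - [0,0.03,0,0,0,0,0]
    - [0,0.042,0,0,0,0,0]
    - [0,0.056,0,0,0,0,0]
    - [0,0.07,0,0,0,0,0]
    - [0,0.084,0,0,0,0,0]
    - [0,0.098,0,0,0,0,0]
    - [0,0.112,0,0,0,0,0]
    - [0,0.126,0,0,0,0,0]
    - [0,0.14,0,0,0,0,0]
    - [0,0.154,0,0,0,0,0]
    - [0,0.168,0,0,0,0,0]
    - [0,0.18,0,0,0,0,0]
    - [0,0.19,0,0,0,0,0]
    - [0,0.198,0,0,0,0,0]
    - [0,0.204,0,0,0,0,0]
    - [0,0.208,0,0,0,0,0]

```text
t: 36.05
ee_pos: [0.5588, -0.1126, 0.0451]
ee_rot: [[-0.995, -0.099, 0.0], [-0.099, 0.995, -0.002], [0.0, -0.002, -1.0]]
force: [-7.8, -3.6, -0.1]
grip_width: 0.0128
grasp_force: 62.8
```

Emit:
jog_arm:
  increments:
    - [0,0.004,0,0,0,0,0]
    - [0,0.008,0,0,0,0,0]
    - [0,0.01,0,0,0,0,0]
    - [0,0.012,0,0,0,0,0]
    - [0,0.012,0,0,0,0,0]

```text
t: 36.55
ee_pos: [0.5582, -0.1066, 0.0451]
ee_rot: [[-0.995, -0.099, -0.0], [-0.099, 0.995, -0.001], [0.0, -0.001, -1.0]]
force: [-6.3, -2.4, 1.3]
grip_width: 0.0127
grasp_force: 62.8
```

Emit:
jog_arm:
  increments:
    - [0,0.002,0,0,0,0,0]
    - [0,0.004,0,0,0,0,0]
    - [0,0.006,0,0,0,0,0]
    - [0,0.006,0,0,0,0,0]

```text
t: 36.95
ee_pos: [0.5582, -0.1063, 0.0451]
ee_rot: [[-0.995, -0.1, 0.0], [-0.1, 0.995, -0.005], [0.0, -0.005, -1.0]]
force: [-8.9, -14.1, -1.5]
grip_width: 0.0125
grasp_force: 62.4
```

The force has risen to 14 N with no further motion, so it's at the far stop. I'll relax the push, release and lift straight up.

Emit:
jog_arm:
  increments:
    - [0,-0.003,0,0,0,0,0]
    - [0,-0.004,0,0,0,0,0]
    - [0,-0.004,0,0,0,0,0.3]
    - [0,-0.004,0,0,0,0,0.3]
    - [0,-0.004,0,0,0,0,0.3]
    - [0,-0.004,-0.05,0,0,0,0.3]
    - [0,-0.004,-0.13,0,0,0,0.3]
    - [0,-0.1,-0.23,0,0,0,0.3]
    - [0,-0.2,-0.33,0,0,0,0.3]
    - [0,-0.3,-0.43,0,0,0,0.3]
    - [0,-0.4,-0.5,0,0,0,0.5]
    - [0,-0.4,-0.5,0,0,0,1]
    - [0,-0.4,-0.5,0,0,0,1]
    - [0,-0.4,-0.5,0,0,0,1]
    - [0,-0.4,-0.5,0,0,0,1]

```text
t: 38.45
ee_pos: [0.5779, -0.3015, 0.2938]
ee_rot: [[-0.995, -0.098, 0.001], [-0.098, 0.995, 0.0], [-0.001, 0.0, -1.0]]
force: [-0.4, -0.3, 0.0]
grip_width: 0.0853
grasp_force: 0.0
```

```bash
python3 - <<'E'
from look import *
snap('scene','s9.png');p,d,P,i=snap('top')
cv2.imwrite('pics/t9.png',cv2.cvtColor(cv2.resize(p[140:280,180:420],None,fx=3.3,fy=3.3,interpolation=cv2.INTER_CUBIC),cv2.COLOR_RGB2BGR))
h=cv2.cvtColor(p,cv2.COLOR_RGB2HSV);H,S,V=[h[...,k].astype(int) for k in range(3)]
for c,a,x,m in comps(((H<6)|(H>174))&(S>200)&(V>140)&(P[...,2]>.06),P,25): print('red',c,x)
Z=cv2.medianBlur(P[...,2].astype(np.float32),3)
for c,a,x,m in comps((Z>.046)&(Z<.1)&(P[...,0]>.44)&(P[...,0]<.68)&(P[...,1]<.2)&(P[...,1]>-.1),P,20): print(c,a,x)
E
```

```text
red [338.5 204.2] [ 0.5573 -0.1055  0.067 ]
[318.2 189.3] 76 [ 0.5981 -0.05    0.0531]
[291.5 192.6] 44 [0.5861 0.0248 0.0535]
[254.1 195.7] 74 [0.5757 0.1267 0.054 ]
[293.6 217.4] 47 [0.5196 0.0177 0.0541]
[313.8 222.5] 77 [ 0.5068 -0.0403  0.0533]
[257.5 228.2] 78 [0.4874 0.1152 0.054 ]
```

View pics/t9.png

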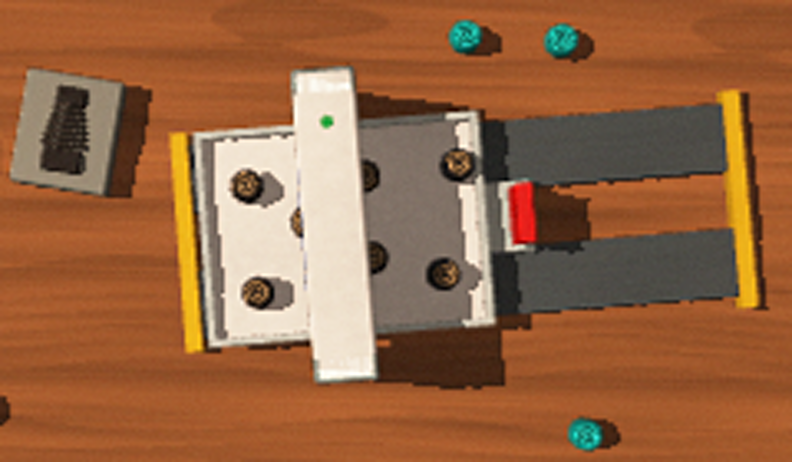

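View pics/s9.png

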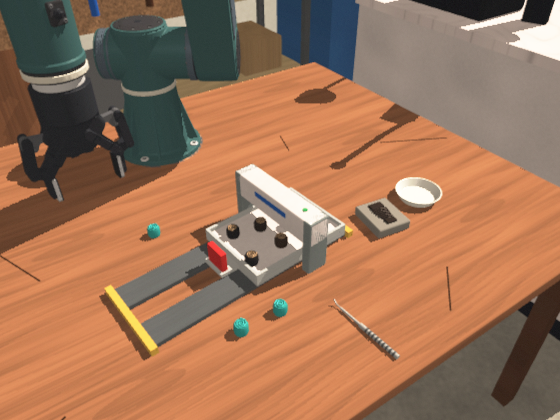

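The crop shows the tray against the far yellow stop (left, x≈195), with all seven fragments in it. Six are clear at (245,185), (257,292), (365,176), (376,257), (458,163) and (445,272), and the seventh peeks out from the bridge edge at (298,222). The scene view shows the slab, dish and bridge where they were.

```bash
python3 -c "
from bench import bot
print(bot.hand_in())"
```

```text
the job is handed in; nothing more can be done
None
```

I drew the carriage back to its loading stop and spread all seven fragments in one layer (about 56 mm between centres at the closest, at least one in every quarter). I then slid the tray to the far stop under the bridge, and handed the job in at about 39 s with the bridge, slab, dish and turquoise pieces left alone.

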